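Level the board stage and hold its spring clamp open

ROBOT

A 7-joint arm with a two-finger parallel gripper is mounted at the origin on the work surface. World frame = base frame: x ahead of the robot, y to its left, z up, the work surface at z = 0. Lengths are in m, angles in rad, forces in N, time in s.
With the tool pointing down it reaches from about 0.425 to 0.975 m from the base axis. Payload 16.7 kg.
Tool frame: the origin (TCP) lies at the very end of the fingers, on their centre line; the grasp point (between the pads) lies 19 mm behind it (manip.pinch_z is the distance from the TCP to the grasp point, in m); z points along the fingers, y is the line along which they close (so a half turn about z gives the same grasp; the last joint's range is limited). The gripper opens to 85 mm and grips with 20 to 120 N. Pads are 22 mm wide; open, the fingers measure 114 mm over their backs; the gripper's body (76 mm by 85 mm) begins 54 mm behind the grasp point. The pads swing forward as they close: fully open they stand 13 mm farther back than shut.
Start: joints at [1.06, 0.426, 0.074, 1.606, -0.034, 1.111, -0.067], TCP at [0.239, -0.631, 0.231] pointing down, gripper open.
Joint ranges: [-2.85, 2.85], [-0.5, 2.14], [-1.23, 1.37], [0.21, 2.46], [-1.02, 4.16], [0.16, 2.05], [-2.73, 2.73]. Speed limits (rad/s): [1.89, 1.89, 2.39, 2.39, 3.01, 3.01, 3.01].

INTERFACE

Orientations are given as a unit quaternion [w, x, y, z].
In Python, from workcell import manip, effector, kin, camera, spotter, readout gives the robot as it stands. Calls block until the motion is done:
- manip.goto(position, orientation): joint-space move of the TCP to a pose.
- manip.move_l(position, max_speed=0.15, orientation=None, max_force=None): straight line of the TCP; orientation=None keeps the orientation; max_speed is the mean speed in m/s. With max_force (N) it stops when the force on the tool has changed by that much, and returns True; else False.
- manip.move_j(angles): joint-space move.
- effector.open_jaws() and effector.gripper_close(effort=None): open the fingers fully, or close them until they stop; effort is the grip in N (None keeps the last).
- manip.wait(seconds).
- kin.inverse_kinematics(position, orientation): joint angles nearest the present ones, or None.
- camera(name): name is "side" or "top"; returns a dict with "image" (400x640x3 uint8, blue, green, red), "K" (3x3 intrinsics, pixels), "origin" and "attitude" of the camera in the world. Camera axes: x right, y down, z forward; pixel columns grow to the right and rows downward; lengths in m; the calibration is good to about 2 mm. A picture is of the moment at which its call begins. There is no depth.
A pose or a line that the arm cannot do raises manip.Unreachable and nothing moves.
- manip.finish_job(): hands the job in; it is judged then, once.
Trained networks look in a picture, given as the dict that the camera call returned (one of the last four; its "shot" number tells which), for a name from the list of things; names that differ only in an ending like _2 or _b are one class to them, and where a whole thing is asked for, a point or a joint stands for the part that bears it (a point fixed in the world has none). Each returns a list of dicts, best first, with "confidence" (0 to 1); they miss things now and then, are a little off and sometimes report something else, mostly with a low value. They report only what shows in the picture. A call takes as long as a camera call.
- spotter.spot_in(picture, query): "point" ([x, y, z] in m, in the coordinates of the camera as it stood for that picture, good to about 4 mm: the middle of the surface that is visible of it).
- spotter.masks_of(picture, query): "pixels" (400x640 bool, what is visible of it).
- spotter.tip_of(picture, query): "point" ([x, y, z] in m, in the coordinates of the camera as it stood for that picture, good to about 4 mm: a listed point, or the origin of a listed thing).
Readings, each from a call of its own:
- readout.current_t(): time.
- readout.current_qpos(): joint angles.
- readout.current_dq(): joint speeds.
- readout.current_tau(): joint torques, N m.
- readout.current_ee_pos(): TCP position.
- readout.current_eef_rot(): TCP orientation.
- readout.current_ft_force(): force on the tool from outside, world axes, zero at the start.
- readout.current_wrist_torque(): the same for the moment, N m.
- readout.current_width(): finger opening in m.
- readout.current_gripper_force(): force on a finger pad.
Only numpy, scipy, OpenCV 4.12 (cv2) and the standard library are available. Lean on these libraries where they do the work, as an engineer would, in place of code of your own. Each camera call takes 0.05 s, during which the arm holds its last target. There are 200 camera calls.

TASK

Get the blue board stage ready for coating a phone board with resin, which must not run: first turn the black levelling knob until the hinged aluminium plate sits level (bubble between its lines). Then swing the blue spring clamp arm by its red finger post all the way open against its stop, and finish holding it there with the fingers, not letting go, so that a colleague can lay the board in; the plate must still be level, and the tools and parts lying around are to be left where they are.

Things in the scene. Friction and masses are not known exactly. Their poses are not given: they have to be found in the camera images.
- stage: blue board stage fixed to the bench, turned up to 0.35 rad: base 235 x 250 mm, rim top 24 mm above the bench. Origin on the bench near its middle; x to its far side, y to its left, z up. It carries an aluminium plate 165 x 150 mm (top at z = 48 mm when level), hinged along its left edge (line along x at y = +75 mm, z = 36 mm) and held at its right by a levelling screw (x = 0, y = -85 mm)
- stage_plate (a joint): tilt of the aluminium plate about its hinge, rad: 0 is level, negative when its right (screw) end is low, positive when that end is high. It always starts with the screw end low, -0.017 to -0.037. Only the screw moves it
- level_vial (a point): middle of the top of the spirit level on the plate's front (robot side) edge, 60 mm above the bench: bright green vial 60 mm long running left to right, white bubble 15 mm long, two black lines. The bubble runs to the high end, 3 mm per 0.01 rad of tilt; it lies between the lines when the plate is level within half a degree
- level_knob (a joint): angle of the black knob on top of the levelling screw, rad, growing as it is turned clockwise seen from above; 0 is plate level, end stops -6 and +6. Clockwise lifts the plate's right end; one turn (8 mm) tilts it by 0.050 rad, 1 rad by 0.008. It starts -4.6 to -2.2, so it takes two to four regrasps. It turns in place, does not rise, and stays where it is left (friction 0.08 N m)
- knob_grip (a point): centre of the black knob, 92 mm above the bench: round and knurled, 34 mm in diameter, 24 mm tall (78 to 102 mm above the bench), white mark on top, axis vertical. The plate lies 30 mm below its underside; nothing else that high is within 60 mm. Can be gripped from above at any yaw at this height
- clamp_arm (a joint): swing of the blue spring clamp arm about its upright pivot, rad, clockwise seen from above: 0 is sprung shut over the board nest, 1.13 is fully open against its stop. A torsion spring always drives it shut, about 3 N at the start and 7 N at the open stop, felt at the red finger post
- clamp_lever: blue bar of the clamp arm, 104 x 13 x 8 mm, with a black rubber jaw pad beneath and the red finger post on its free end. Origin on the pivot axis; x points along the bar to the post. Shut, it points to the robot's side of the stage; opening swings the post to the stage's left (+y), out past the plate's edge
- finger_post (a point): point on the axis of the red finger post, 14 mm above the top of the blue bar and 14 mm below the post's top: upright, round, 14 mm in diameter, 28 mm tall, its top about 102 mm above the bench, 100 mm from the pivot axis. It may be pinched from above (any yaw) or pushed
- clamp_pivot (a point): point on the clamp arm's vertical pivot axis, level with point finger_post; the post travels on a circle of 100 mm radius about it
- phone_board: bare green phone circuit board, about 92 x 56 x 5 mm, loose on the blue mat. Origin at the middle of its underside. Only to be left alone
- spanner_a: small double-ended open spanner, 120 mm long, 7 mm thick, lying on the bench beside the stage. Origin at the middle of its underside. Only to be left alone
- spanner_b: double-ended open spanner, 140 mm long, 7 mm thick, lying on the bench beside the stage. Origin at the middle of its underside. Only to be left alone
- tweezers: steel tweezers, 120 mm long, 6 mm high, lying in the front gutter of the stage's base. Origin at the middle of its underside. Only to be left alone
- flux_jar: amber jar with white cap, 48 mm wide, 34 mm tall. Origin at the middle of its underside. Only to be left alone
- alcohol_bottle: white bottle with red cap, 56 mm wide, 120 mm tall, standing. Origin at the middle of its underside. Only to be left alone
- screwdriver: screwdriver with yellow handle, 160 mm long, lying. Origin at the middle of its underside. Only to be left alone
- parts_tray: grey divided parts tray, 100 x 75 x 24 mm. Origin at the middle of its underside. Only to be left alone

How it is judged:
By the outcome, as a careful person would: the job done as asked, in the order asked, and still so for the second after the job is handed in, while the arm keeps its last pose, push and grip.
It also fails if it takes over 67 s, if anything falls off the work surface, if the arm or the gripper's body presses on something with over 40 N, if the wrist force passes 120 N, or if a joint passes its speed limit or range.

## Working session

There is one attempt and no reset: what is moved stays moved. The work goes in short steps, each a Python script; the robot and the scene stay as the last script left them, time stands still between calls to the robot, and variables do not carry over. Pictures are saved under pics/ and viewed, at most 10 in all, crops included, and the job is handed in when it is done.

```bash
mkdir -p pics; cat > h.py <<'E'
import numpy as np, cv2
from workcell import manip, effector, kin, camera, spotter, readout
from scipy.spatial.transform import Rotation as R
def att(c):
    a=np.array(c["attitude"],float)
    return a if a.shape==(3,3) else R.from_quat(a[[1,2,3,0]]).as_matrix()
def world(c,p): return att(c)@np.array(p)+np.array(c["origin"])
def ray(c,uv,z):
    d=att(c)@np.linalg.inv(c["K"])@np.array([uv[0],uv[1],1.]); o=np.array(c["origin"])
    return o+d*(z-o[2])/d[2]
def proj(c,p):
    q=att(c).T@(np.array(p)-c["origin"]); q=c["K"]@q; return q[:2]/q[2]
def down(yaw): # tool z down, tool y at angle yaw+90deg... x axis at yaw
    q=(R.from_euler('z',yaw)*R.from_euler('x',np.pi)).as_quat(); return [q[3],q[0],q[1],q[2]]
def yawnow():
    q=np.array(readout.current_eef_rot()); m=R.from_quat(q[[1,2,3,0]]).as_matrix() if q.shape==(4,) else q
    return np.arctan2(m[1,0],m[0,0])
E
python3 - <<'E'
from h import *
print(readout.current_t(),yawnow(),readout.current_eef_rot())
for n in("top","side"):
    c=camera(n); cv2.imwrite(f"pics/{n}0.png",c["image"]); print(n,c["origin"],c["attitude"],c["K"][0][0])
    for q in("knob_grip","finger_post","clamp_pivot","level_vial","stage","clamp_lever"):
        for d in spotter.tip_of(c,q)[:2]: w=world(c,d["point"]);print(q,round(d["confidence"],2),w.round(4),proj(c,w).round(0))
print(readout.current_t())
E
```

```text
0.0 0.3617999439000914 [-6.23132446e-04  9.83681974e-01  1.79914867e-01 -1.59415500e-04]
top [2.95952080e-01 1.22163400e-03 1.26950734e+00] [ 0.06963914 -0.70075393  0.70712216 -0.06381667] 432.47000629947627
knob_grip 0.56 [0.5859 0.4672 0.003 ] [167. 191.]
knob_grip 0.51 [ 0.5069 -0.0534  0.0909] [342. 210.]
finger_post 0.75 [0.486  0.0579 0.0885] [302. 218.]
clamp_pivot 0.6 [0.5817 0.0712 0.083 ] [297. 185.]
clamp_pivot 0.59 [ 0.5157  0.0322 -0.0033] [312. 213.]
level_vial 0.7 [0.447  0.035  0.0544] [310. 233.]
stage 0.93 [0.5146 0.0319 0.0009] [312. 213.]
clamp_lever 0.72 [0.5854 0.0702 0.0658] [298. 185.]
side [ 0.22493834 -1.02946888  0.78988233] [-0.47191538  0.87051977 -0.12434753  0.06347363] 458.961736350174
knob_grip 0.66 [ 0.5046 -0.056   0.0923] [319. 206.]
finger_post 0.79 [0.483  0.051  0.0908] [301. 187.]
clamp_pivot 0.5 [0.5826 0.0653 0.0841] [333. 181.]
level_vial 0.62 [0.4519 0.0332 0.0571] [292. 202.]
stage 0.66 [ 0.5168  0.0326 -0.    ] [315. 214.]
clamp_lever 0.67 [0.5831 0.0705 0.0647] [332. 186.]
0.7
```

```bash
python3 - <<'E'
import cv2
t=cv2.imread("pics/top0.png");s=cv2.imread("pics/side0.png")
a=cv2.resize(t[140:280,230:390],None,fx=4,fy=4,interpolation=cv2.INTER_CUBIC)
cv2.imwrite("pics/tc.png",a)
E
```

```text
(no output)
```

View pics/tc.png

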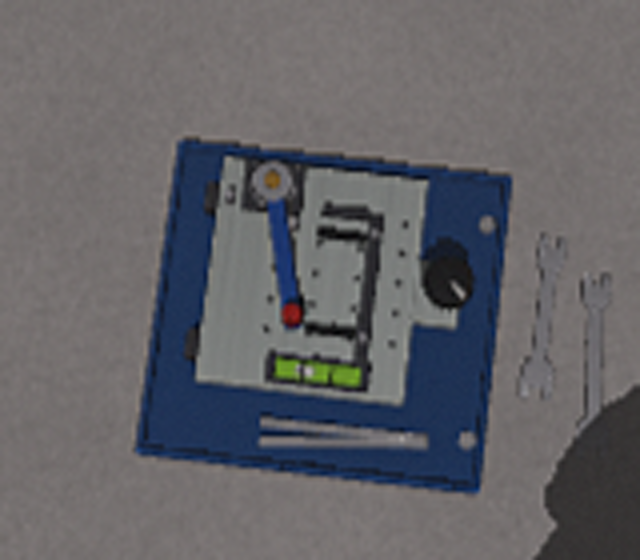

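View pics/side0.png

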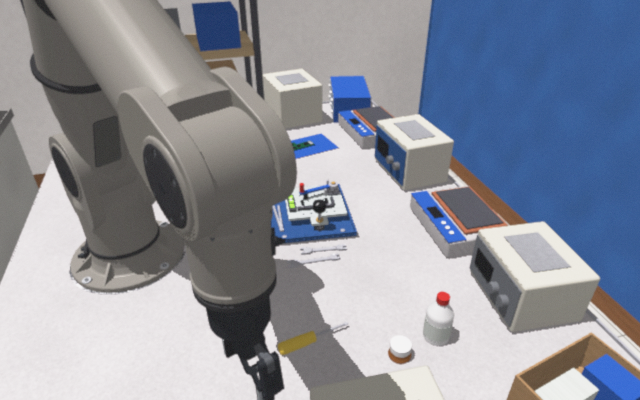

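The top crop shows the vial at full-image px (309, 233). Its bubble is about 2.5 px left of the middle, so the right end is low. The knob is at (341, 209) and the red post at (303, 218). The side view is partly hidden by the arm. The knob needs about 2.8 rad clockwise, so I'll measure the bubble with sub-pixel accuracy and move above the knob.

```bash
cat >> h.py <<'E'
VIAL=np.array([.4495,.034,.06]); YS=-0.11
def tilt(c,show=True):
    """sample along the vial (stage y, left = +), return bubble offset mm from vial middle -> tilt rad"""
    ys=np.arange(-38,38.1,.5); e=np.array([-np.sin(YS),np.cos(YS),0]); n=np.array([np.cos(YS),np.sin(YS),0])
    px=np.array([[proj(c,VIAL+e*y/1e3+n*o/1e3) for y in ys] for o in np.linspace(-10,10,21)],np.float32)
    s=cv2.remap(c["image"],px[...,0],px[...,1],cv2.INTER_CUBIC).astype(float)
    g=s[...,1]-s[...,2]; best=np.argsort(g.mean(1))[-3:]   # green rows
    prof=s[best].mean(0); sat=prof[:,1]-prof[:,0]; blue=prof[:,0]
    ins=np.where(sat>0.5*np.percentile(sat,90))[0]; mid=(ys[ins[0]]+ys[ins[-1]])/2; L=ys[ins[-1]]-ys[ins[0]]
    m=(ys>ys[ins[0]]+3)&(ys<ys[ins[-1]]-3); w=np.clip(blue-np.percentile(blue[m],40)-15,0,None)*m
    pk=ys[np.argmax(w)]; w=w*(abs(ys-pk)<12); b=(w*ys).sum()/w.sum()
    if show: print("vial mid",mid,"len",L,"bubble",round(b,2),"off",round(b-mid,2),"rows",best-10, "blue",blue[::6].round(0))
    return -(b-mid)/3*0.01
E
python3 - <<'E'
from h import *
c=camera("top"); t=tilt(c); print("tilt",t,"knob",t/.008)
K=[.5058,-.0545]
q=np.array(readout.current_qpos())
best=[]
for y in np.linspace(-np.pi,np.pi,25):
    try: s=kin.inverse_kinematics([*K,.07],down(y))
    except Exception as e: s=None
    print(round(y,2),None if s is None else np.round(s,2))
t0=readout.current_t(); manip.goto([*K,.17],down(yawnow())); print(readout.current_t()-t0,np.round(readout.current_qpos(),3))
c=camera("top"); cv2.imwrite("pics/t1.png",c["image"])
E
```

```text
vial mid 4.25 len 59.5 bubble 12.73 off 8.48 rows [-6 -5  2] blue [129. 122.  64.  43.  43.  38.  40.  38.  38.  38.  37.  28.  43.  39.
  39.  62. 109.  78.  59.  84.  43.  39.  42.  38.  32.  43.]
tilt -0.028282529572338486 knob -3.5353161965423108
-3.14 [ 0.53  0.45 -0.66  2.08  0.4   0.74  1.18]
-2.88 [ 0.58  0.47 -0.72  2.07  0.45  0.76  1.41]
-2.62 [ 0.8   0.59 -1.03  2.06  0.67  0.87  1.48]
-2.36 [ 0.8   0.59 -1.03  2.06  0.67  0.87  1.74]
-2.09 [ 0.8   0.59 -1.03  2.06  0.67  0.87  2.  ]
-1.83 [ 0.8   0.59 -1.03  2.06  0.67  0.87  2.26]
-1.57 [-0.89  0.77  1.21  2.15 -0.95  0.92 -2.25]
-1.31 [-0.89  0.77  1.21  2.15 -0.95  0.92 -1.98]
-1.05 [ 0.02  0.37 -0.04  2.11  0.02  0.66 -2.66]
-0.79 [ 0.07  0.38 -0.1   2.1   0.06  0.66 -2.43]
-0.52 [ 0.11  0.38 -0.16  2.1   0.09  0.67 -2.2 ]
-0.26 [ 0.15  0.38 -0.2   2.1   0.12  0.67 -1.96]
0.0 [ 0.19  0.38 -0.25  2.1   0.15  0.68 -1.73]
0.26 [ 0.22  0.39 -0.29  2.09  0.17  0.68 -1.49]
0.52 [ 0.26  0.39 -0.33  2.09  0.2   0.68 -1.25]
0.79 [ 0.29  0.4  -0.37  2.09  0.22  0.69 -1.01]
1.05 [ 0.33  0.4  -0.41  2.09  0.25  0.7  -0.77]
1.31 [ 0.35  0.41 -0.45  2.09  0.27  0.7  -0.53]
1.57 [ 0.38  0.41 -0.48  2.09  0.29  0.71 -0.29]
1.83 [ 0.41  0.42 -0.51  2.08  0.31  0.71 -0.04]
2.09 [ 0.44  0.43 -0.55  2.08  0.33  0.72  0.2 ]
2.36 [ 0.46  0.43 -0.58  2.08  0.35  0.72  0.44]
2.62 [ 0.48  0.44 -0.6   2.08  0.37  0.73  0.69]
2.88 [ 0.49  0.44 -0.61  2.08  0.37  0.73  0.95]
3.14 [ 0.53  0.45 -0.66  2.08  0.4   0.74  1.18]
2.275 [ 0.306  0.249 -0.371  2.017  0.115  0.895 -1.337]
```

```bash
python3 - <<'E'
from h import *
c=camera("top"); s=camera("side")
# crop was INTER_CUBIC x4, with offset (230,140)
u=[230+(448.5+.5)/4-.5,140+(277+.5)/4-.5]; print("top ray",ray(c,u,.10))
for n,k in(("top",c),("side",s)):
    for q in("knob_grip","finger_post","clamp_pivot"):
        for d in spotter.tip_of(k,q)[:1]: w=world(k,d["point"]);print(n,q,round(d["confidence"],2),w.round(4))
p=proj(s,[.506,-.054,.09]).astype(int); print(p)
cr=s["image"][p[1]-50:p[1]+50,p[0]-75:p[0]+65]
cv2.imwrite("pics/s1.png",cv2.resize(cr,None,fx=5,fy=5,interpolation=cv2.INTER_CUBIC))
E
```

```text
top ray [ 0.50781637 -0.05330376  0.1       ]
top finger_post 0.65 [0.4849 0.0585 0.0862]
top clamp_pivot 0.79 [0.5823 0.0701 0.0846]
side knob_grip 0.67 [0.5905 0.4647 0.0074]
side finger_post 0.62 [0.4816 0.0542 0.09  ]
side clamp_pivot 0.56 [0.5852 0.0692 0.0854]
[319 205]
```

View pics/s1.png

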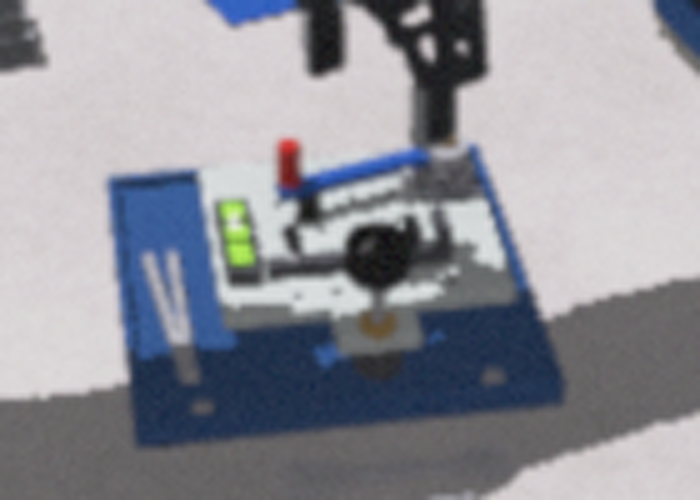

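The side crop shows the open gripper above the stage. The knob is at about (320, 206) in the full image, which agrees with (0.507, -0.054). The post and vial are clear, with the bubble toward the left. Next I'll grip the knob.

```bash
python3 - <<'E'
from h import *
s=camera("side"); print(ray(s,[320,206],.092))
K=[.507,-.054]
q=np.array(readout.current_qpos()); q[6]=1.8; manip.move_j(list(q)); y0=yawnow(); print("yaw",y0,readout.current_t())
manip.move_l([*K,.069],.12,orientation=down(y0),max_force=8) and print("CONTACT")
print(readout.current_ee_pos(),readout.current_ft_force())
effector.gripper_close(40); print(readout.current_width(),np.round(readout.current_ft_force(),1),readout.current_t(),np.round(readout.current_qpos(),2))
E
```

```text
[ 0.50722399 -0.05846436  0.092     ]
yaw -2.7846877966907475 6.2833
[ 0.50740849 -0.05399468  0.06955122] [-0.37764746 -0.78682342  0.90108694]
0.032693351808964245 [-1.6 -1.8  7.4] 7.8 [ 0.26  0.4  -0.34  2.09  0.2   0.69  1.72]
```

```bash
python3 - <<'E'
from h import *
q=np.array(readout.current_qpos()); q0=q.copy()
for d in(-.8,-1.6,-2.4,-3.1):
    q=q0.copy(); q[6]+=d; manip.move_j(list(q)); print(np.round(readout.current_ft_force(),1),np.round(readout.current_wrist_torque(),2),readout.current_width(),readout.current_t())
c=camera("top"); print("spot",tilt(c)); cv2.imwrite("pics/t2.png",cv2.resize(c["image"][140:280,230:390],None,fx=4,fy=4,interpolation=cv2.INTER_CUBIC))
E
```

```text
[ 0.5 -7.6 -0.2] [-1.61 -0.01 -0.05] 0.03291032196618256 8.6167
[ -7.  -12.4   6.9] [-2.49  1.35 -0.08] 0.03298440074680054 9.4333
[-15.3 -11.7  16.5] [-2.22  3.12 -0.05] 0.03300643344010447 10.25
[-21.4  -5.   21.9] [-1.08  4.31 -0.07] 0.032362646811097615 10.9833
vial mid 5.0 len 60.0 bubble 6.35 off 1.35 rows [-4 -6 -5] blue [134. 139.  89.  41.  47.  37.  39.  39.  41.  41.  42.  19.  48. 105.
 146. 133. 113.  89.  10.  44.  44.  42.  43.  38.  38.  47.]
spot -0.004497392555295813
```

View pics/t2.png

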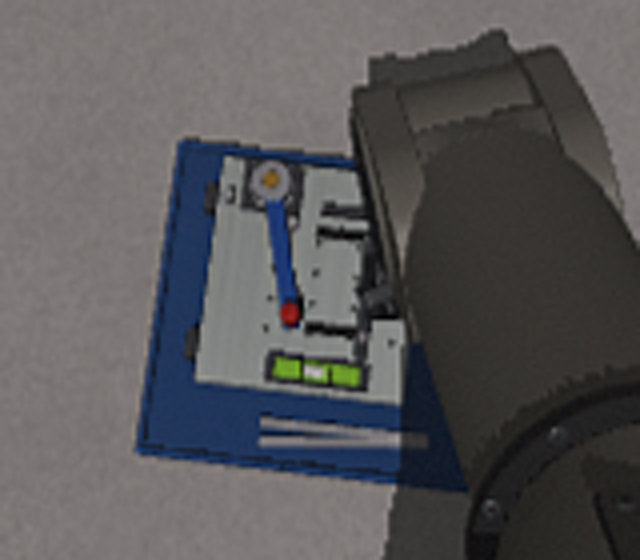

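The crop shows the bubble between the lines at about (314, 371), still slightly left. About 0.45 rad more should centre it, then I'll release and look again.

```bash
python3 - <<'E'
from h import *
q=np.array(readout.current_qpos()); q[6]-=.45; manip.move_j(list(q))
c=camera("top"); print(tilt(c)); print(np.round(readout.current_ft_force(),1))
effector.open_jaws(); p=np.array(readout.current_ee_pos()); manip.move_l([p[0],p[1],.16],.2)
c=camera("top"); print(tilt(c),readout.current_t(),np.round(readout.current_qpos(),2),yawnow(),np.round(readout.current_ft_force(),1))
cv2.imwrite("pics/t3.png",cv2.resize(c["image"][140:280,230:390],None,fx=4,fy=4,interpolation=cv2.INTER_CUBIC))
P=np.array([.583,.0695]);F=np.array([.4843,.0557]); a0=np.arctan2(*(F-P)[::-1])
# tool x radial (tool y tangential); options a, a+pi
for a in(a0,a0+np.pi):
  for th in(0,.6,1.17):
    ang=a0-th; s=kin.inverse_kinematics([*(P+.0998*np.array([np.cos(ang),np.sin(ang)])),.079],down(a-th)); print(round(a-th,2),None if s is None else np.round(s,2))
E
```

```text
vial mid 5.0 len 60.0 bubble 4.95 off -0.05 rows [-4 -6 -5] blue [134. 143.  97.  37.  51.  42.  39.  39.  41.  42.  41.  17.  62. 141.
 141. 133. 101.  61.  20.  46.  43.  42.  40.  37.  41.  47.]
0.00016469061316121803
[-3.4  4.9  4.9]
vial mid 4.75 len 59.5 bubble 5.17 off 0.42 rows [ 2 -6 -5] blue [133. 137.  90.  37.  47.  38.  40.  38.  41.  41.  40.  20.  52. 109.
 111. 108.  90.  56.  19.  45.  42.  41.  39.  39.  38.  43.]
-0.0013908168713294197 12.825 [ 0.3   0.26 -0.37  2.03  0.12  0.88 -1.76] -0.05308258471160133 [ 0.8 -0.6  0. ]
-3.0 [ 0.59  0.53 -1.03  2.1   0.62  0.84  0.9 ]
-3.6 [ 0.37  0.5  -0.88  2.07  0.54  0.81  0.27]
-4.17 [ 0.21  0.53 -0.78  1.97  0.5   0.84 -0.3 ]
0.14 [ 0.12  0.36 -0.43  2.13  0.23  0.7  -1.9 ]
-0.46 [-0.05  0.38 -0.37  2.09  0.21  0.71 -2.58]
-1.03 [-0.76  0.45  0.45  2.03 -0.29  0.72 -2.73]
```

View pics/t3.png

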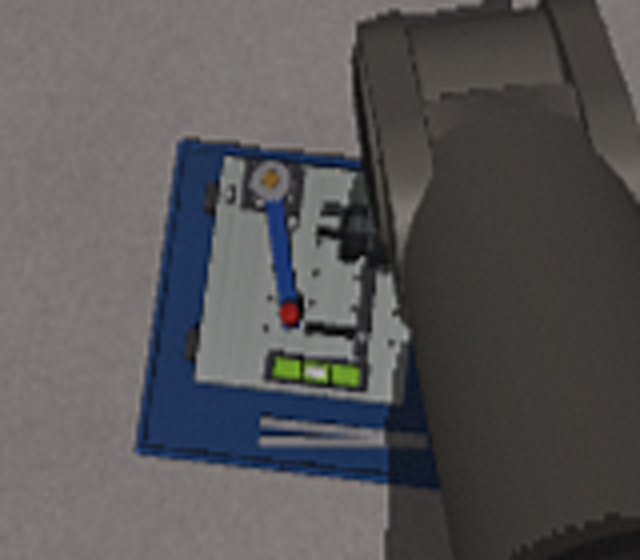

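The bubble sits centred between its lines at crop (316, 371), a residual of about 0.001 rad. Next is the clamp post.

```bash
python3 - <<'E'
from h import *
c=camera("top"); r=ray(c,[302.6,218.1],.102); print("post by colour",r)
P=np.array([.583,.0695]);F=np.array([.4843,.0557]); F=(F+r[:2])/2; a0=np.arctan2(*(F-P)[::-1]); print(F,a0)
manip.goto([*F,.16],down(a0)); print(readout.current_t(),np.round(readout.current_qpos(),2))
print(manip.move_l([*F,.079],.12,orientation=down(a0),max_force=8),readout.current_ee_pos())
effector.gripper_close(25); print(readout.current_width(),readout.current_gripper_force(),np.round(readout.current_ft_force(),1),readout.current_t())
s=camera("side"); p=proj(s,[*F,.09]).astype(int)
cv2.imwrite("pics/s4.png",cv2.resize(s["image"][p[1]-50:p[1]+50,p[0]-60:p[0]+80],None,fx=5,fy=5,interpolation=cv2.INTER_CUBIC))
E
```

```text
post by colour [0.48288051 0.05422264 0.102     ]
[0.48359025 0.05496132] -2.9963721610000356
15.4083 [ 0.62  0.36 -1.02  2.04  0.38  0.94  1.11]
False [0.48389874 0.05522185 0.07944613]
0.012909531254605021 25.858624577522278 [-2.1  1.6  3.7] 16.8833
```

View pics/s4.png

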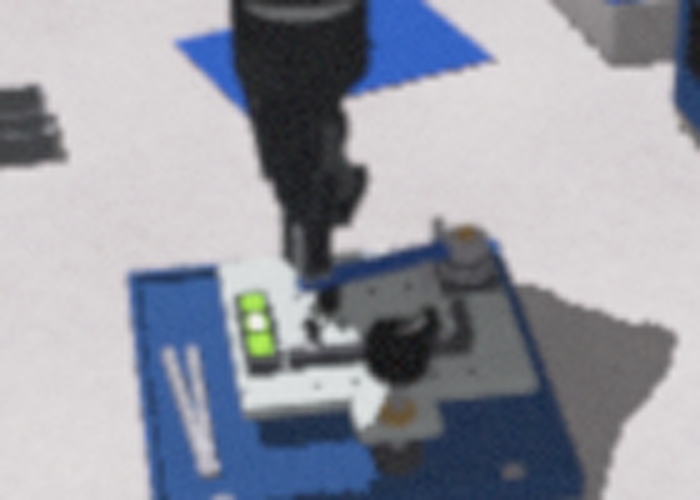

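The picture shows the fingers pinching the red post at about (310, 265), just above the bar end, and the bubble still centred. Now I'll swing it along the arc.

```bash
cat > swing.py <<'E'
from h import *
P=np.array([.583,.0695])
def step(F,a0,th):
    a=a0-th; r=np.linalg.norm(F-P); e=np.array([np.cos(a),np.sin(a)]); p=P+r*e
    hit=manip.move_l([*p,.079],.06,orientation=down(a),max_force=25)
    f=np.array(readout.current_ft_force()); tan=np.array([np.sin(a),-np.cos(a)])
    x=np.array(readout.current_ee_pos())[:2]-P
    print(round(th,2),hit,"rad",round(f[:2]@e,1),"tan",round(f[:2]@tan,1),"z",round(f[2],1),"at",(a0-np.arctan2(x[1],x[0])+np.pi)%(2*np.pi)-np.pi,readout.current_width(),readout.current_t())
    return hit
E
python3 - <<'E'
from swing import *
F=np.array([.4836,.0550]);a0=-2.9964
for th in(.12,.24,.36,.48,.6,.72,.84,.96,1.05):
    if step(F,a0,th): break
E
```

```text
0.12 False rad 0.9 tan -3.8 z 6.1 at 0.11634268581012286 0.012890981674777898 17.2833
0.24 False rad 1.1 tan -3.9 z 8.4 at 0.23505501711371846 0.01279760465893253 17.6333
0.36 False rad 1.7 tan -3.2 z 10.9 at 0.3548992335860799 0.01290291216774225 17.9833
0.48 False rad 1.7 tan -3.6 z 12.2 at 0.4746064564676882 0.012937238419982608 18.3333
0.6 False rad 1.5 tan -4.2 z 12.0 at 0.5951130635449431 0.012801035596853475 18.6833
0.72 False rad 3.4 tan -4.6 z 12.6 at 0.7154878488400263 0.013174905303431537 19.0333
0.84 False rad 2.4 tan -5.6 z 14.8 at 0.8361600682212487 0.012611275238317707 19.3833
0.96 False rad 2.0 tan -5.4 z 14.0 at 0.956401475112779 0.012881013483663911 19.7333
1.05 False rad 3.0 tan -6.6 z 14.3 at 1.046487067148556 0.0128805840685935 20.0333
```

Smooth so far. I'll ease it onto the stop and look for the step in tangential force.

```bash
python3 - <<'E'
from swing import *
F=np.array([.4836,.0550]);a0=-2.9964
for th in(1.08,1.10,1.12,1.14,1.16,1.18,1.20,1.22):
    if step(F,a0,th): break
    f=np.array(readout.current_ft_force()); a=a0-th
    if f[:2]@np.array([np.sin(a),-np.cos(a)])<-16: break
c=camera("top"); print(tilt(c)); s=camera("side")
A=c["image"][140:280,230:390]; B=s["image"][150:255,250:370]
cv2.imwrite("pics/f5.png",np.hstack([cv2.resize(A,(400,350),interpolation=cv2.INTER_CUBIC),cv2.resize(B,(400,350),interpolation=cv2.INTER_CUBIC)]))
E
```

```text
1.08 False rad 2.7 tan -5.8 z 15.0 at 1.0755213575619127 0.012783336665057996 20.2833
1.1 False rad 3.0 tan -6.7 z 13.2 at 1.0951697017635311 0.012632388381895579 20.5333
1.12 False rad 3.0 tan -5.8 z 14.9 at 1.1149608988022859 0.013024602530393205 20.7833
1.14 False rad 1.6 tan -5.7 z 14.5 at 1.1350407878665276 0.013179725477789847 21.0333
1.16 False rad 2.2 tan -12.9 z 19.0 at 1.1443240873277691 0.012620657683460252 21.2833
1.18 False rad 3.4 tan -21.2 z 26.6 at 1.1489282866940336 0.013554798833321245 21.5333
vial mid 3.5 len 69.0 bubble nan off nan rows [8 9 6] blue [33. 32. 33. 34. 34. 33. 37. 47. 50. 48. 39. 32. 34. 35. 28. 44. 52. 49.
 49. 49. 49. 50. 51. 51. 48. 49.]
nanh.py:28: RuntimeWarning: invalid value encountered in scalar divide
  pk=ys[np.argmax(w)]; w=w*(abs(ys-pk)<12); b=(w*ys).sum()/w.sum()
```

View pics/f5.png

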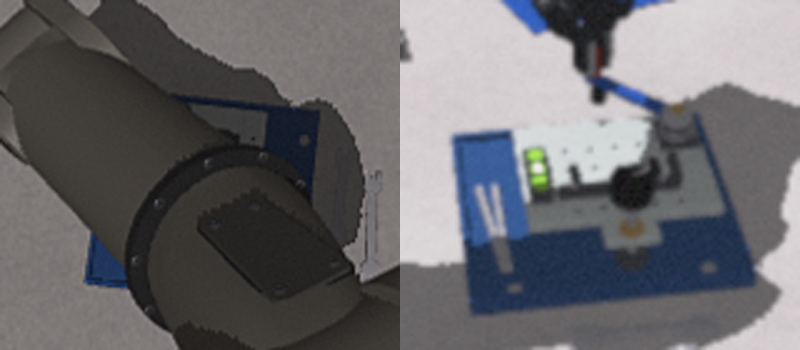

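The fingers hold the post, with the arm swung past the plate's left edge onto its stop: the tangential force rose from 6 to 21 N with hardly any travel. The bubble is still centred at about (538, 168) in the side half. I'll check that the hold is steady, then hand in.

```bash
python3 - <<'E'
from h import *
manip.wait(.7); print(np.round(readout.current_ft_force(),1),readout.current_width(),readout.current_gripper_force(),readout.current_ee_pos(),readout.current_t())
print(manip.finish_job())
E
```

```text
[-20.5  -8.9  26.2] 0.012999766924100147 28.549275398254395 [0.52919287 0.15400401 0.07877041] 22.3333
the job is handed in; nothing more can be done
None
```

The job is handed in: the plate is level with the bubble between its lines, the fingers hold the clamp arm fully open on its stop, and none of the tools or parts were touched; it took 22 s of the 67 s allowed.

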